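Scan the heel block's stock label

TASK

Pick up the cordless barcode scanner and aim its window at the middle of the label on the stepped heel block (not the plain billet), from about 13 cm away, with the scanner turned square to the label so that its scan line runs along the label's length; hold it steady there for two seconds. Then stand the scanner gently upright on the round rubber pad, with its whole foot on the pad, and let go. Do not knock the scanner over, and leave the blocks and the other things on the bench where they are.

Things in the scene. Friction and masses are not known exactly. Their poses are not given: they have to be found in the camera images.
- scanner: Cordless barcode scanner standing on its foot, grey and black, about 260 g. Origin: centre of the foot's underside; z up, x forward. Foot 70 (x) by 64 by 14 mm; column 36 by 34; on top a grey head 38 mm wide (y), flat-sided, x -36 to +61, z 79 to 121 mm (the top): grip it across y from above near x = 0. Black nose in front, 50 mm wide, to x = 88 and down to z = 76 mm.
- window (a point): Centre of the scanner's amber window, at x = 78, y = 0, z = 88 mm in the scanner's frame. Its own x axis is the beam, coming out of the window forward and 55 degrees below level when the scanner is upright; its y axis is the scan line (the scanner's y).
- heel_block: Stepped (L-shaped) block of brown wood, 76 mm (x) by 170 mm (y), loose on the bench: a low step 28 mm high from y = -85 to +25 mm, a tall end 72 mm high from y = +25 to +85 mm. Origin at the underside, z up. A white paper barcode label lies on the low step.
- heel_label (a point): Centre of the white label on the heel block's low step, on its top face 28 mm above the bench; at x = 0, y = -30 mm in the block's frame. The label faces up, 50 mm (block's x) by 80 mm long (block's y); the bars are spread along its length.
- pad: Round flat black rubber pad fixed on the bench, 170 mm across, 8 mm thick; origin at the centre of its underside. The scanner's parking place.
- billet: Plain rectangular billet of the same brown wood, 76 (x) by 170 (y) by 42 mm, with a similar label in the middle of its top: not to be scanned. Origin at the centre of the underside.
- pickup: Black guitar pickup, 90 (x) by 38 by 20 mm, lying on the bench; origin at the centre of the underside.
- mug: White mug, 80 mm across, 95 mm tall, handle towards its y; origin at the centre of the underside.
- sanding_block: Cork sanding block with a wooden grip, 110 (x) by 65 by 48 mm; origin at the centre of the underside.
Not all that is in view belongs to the job. Leave any green or turquoise look-alike of the scanner alone.

How it is judged:
By the outcome, as a careful person would: the job done as asked, in the order asked, and still so for the second after the job is handed in, with the robot touching nothing.
It also fails if it takes over 67 s, if anything falls off the work surface, if the arm or the gripper's body presses on something with over 40 N, if the wrist force passes 120 N, or if a joint passes its speed limit or range.

ROBOT

A 6-joint arm with a two-finger parallel gripper is mounted at the origin on the work surface. World frame = base frame: x ahead of the robot, y to its left, z up, the work surface at z = 0. Lengths are in m, angles in rad, forces in N, time in s.
With the tool pointing down it reaches from about 0.375 to 0.975 m from the base axis. Payload 3.8 kg.
Tool frame: the origin (TCP) lies midway between the tips of the shut fingers; the grasp point (between the pads) lies 19 mm behind it; z points along the fingers, y is the line along which they close (so a half turn about z gives the same grasp; the last joint's range is limited). The gripper opens to 85 mm and grips with 20 to 120 N. Pads are 22 mm wide; open, the fingers measure 114 mm over their backs; the gripper's body (76 mm by 85 mm) begins 54 mm behind the grasp point. The pads swing forward as they close: fully open they stand 13 mm farther back than shut.
Start: joints at [1.249, 0.264, 1.604, -0, 1.274, -0.037], TCP at [0.19, 0.648, 0.231] pointing down, gripper open.
Joint ranges: [-2.63, 2.63], [-0.94, 2.18], [0.31, 2.57], [-1.31, 4.45], [0, 2.66], [-2.55, 2.55]. Speed limits (rad/s): [2.57, 2.57, 3.14, 3.14, 3.14, 3.14].

INTERFACE

Orientations are given as a unit quaternion [w, x, y, z].
In Python, from workcell import bot gives the robot as it stands. The module is installed in compiled form; this text tells all that it offers.
- The arm moves only by the tool arm_command, never from a script. Its argument "commands" is a list of rows, each an object of numbers: "tx", "ty", "tz": the shift along the world's x, y, z in mm; "rx", "ry", "rz": the turn, a rotation vector about the world's x, y, z in rad; "fingers": the finger opening in mm, from 0 to 85.4. A call has 1 to 12 rows; each row is the pose to reach, as a shift and turn from the pose commanded when the call began; what a row does not reach only later rows make up. A row lasts 1/12 s, in which the tool goes at most 41.7 mm and 7.16 degrees, less where a joint would pass 70% of its speed; a pose out of reach is approached as far as the arm can. A call with a gripper value outside its range is refused whole. The fingers move at their own pace and stop on an object; "force" is the grip in N (left out, the last holds). Time passes only in rows, so rows that repeat a pose let the fingers close. It gives the time, the measured TCP pose, the force, the opening and the grip force at its end, in the units of the state.
- bot.state(): the state, without advancing time (a new reading comes with each control period).
- bot.snapshot(name): name is "scene" or "top" or "wrist"; returns a dict with "pixels" (384x512x3 uint8, red, green, blue), "fx", "fy", "cx", "cy" (pixels), "D" ([k1, k2, p1, p2, k3] as OpenCV has them; the pictures are not rectified), "world_from_camera" (4x4, takes a point from camera to world coordinates). Camera axes: x right, y down, z forward; pixel columns grow to the right and rows downward; lengths in m; the calibration is good to about 2 mm. A picture is of the moment at which its call begins. There is no depth.
- bot.hand_in(): hands the job in; it is judged then, once.
The state is a dict: "t": time; "joints": joint angles; "dq": joint speeds; "tau": joint torques, N m; "tool_pos": TCP position; "eef_rot": TCP orientation; "ft_force": force on the tool from outside, world axes, zero at the start; "torque": the same for the moment, N m; "width": finger opening in m; "grip_force": force on a finger pad.
Only numpy, scipy, OpenCV 4.12 (cv2) and the standard library are available. Lean on these libraries where they do the work, as an engineer would, in place of code of your own. Each camera call takes 0.05 s, during which the arm holds its last target. There are 200 camera calls.

## Working session

There is one attempt and no reset: what is moved stays moved. The work goes in short steps, Python scripts to look and compute and a tool call to move; the robot and the scene stay as the last step left them, time stands still between calls to the robot, and variables do not carry over. Pictures are saved under pics/ and viewed, at most 13 in all, crops included, and the job is handed in when it is done.

Besides the shell and the picture viewer there is one more tool, called after "Emit:" as name([rows], argument=value, ...), one row to a line, values as JSON. arm_command: Moves the arm, as the interface text tells. Its arguments: {"type":"object","properties":{"commands":{"type":"array","items":{"type":"object","properties":{"tx":{"type":"number"},"ty":{"type":"number"},"tz":{"type":"number"},"rx":{"type":"number"},"ry":{"type":"number"},"rz":{"type":"number"},"fingers":{"type":"number"}}}},"force":{"type":"number"}},"required":["commands"]}

```bash
mkdir -p pics; cat > h.py <<'E'
import numpy as np, cv2
from workcell import bot
def snap(n,f=None):
    s=bot.snapshot(n)
    if f: cv2.imwrite('pics/'+f,s['pixels'][:,:,::-1])
    return s
def K(s): return np.array([[s['fx'],0,s['cx']],[0,s['fy'],s['cy']],[0,0,1.]])
def ray(s,uv):
    p=cv2.undistortPoints(np.array(uv,float).reshape(-1,1,2),K(s),np.array(s['D'],float)).reshape(-1,2)
    T=np.array(s['world_from_camera']); d=np.c_[p,np.ones(len(p))]@T[:3,:3].T
    return T[:3,3],d
def onz(s,uv,z):
    o,d=ray(s,uv); return o+d*((z-o[2])/d[:,2])[:,None]
def proj(s,P):
    T=np.linalg.inv(np.array(s['world_from_camera']))
    return cv2.projectPoints(np.array(P,float).reshape(-1,1,3),cv2.Rodrigues(T[:3,:3])[0],T[:3,3],K(s),np.array(s['D'],float))[0].reshape(-1,2)
E
python3 - <<'E'
from h import *
a=snap('scene');b=snap('top')
for s in(a,b): print(np.round(s['world_from_camera'],3).tolist(),s['fx'])
np.savez('s0.npz',a=a['pixels'],b=b['pixels'])
cv2.imwrite('pics/top0.png',cv2.resize(b['pixels'][:,:,::-1],(800,600),interpolation=cv2.INTER_CUBIC))
cv2.imwrite('pics/scene0.png',cv2.resize(a['pixels'][:,:,::-1],(800,600),interpolation=cv2.INTER_CUBIC))
E
```

```text
[[0.049, 0.696, -0.717, 1.22], [0.999, -0.029, 0.041, -0.024], [0.008, -0.718, -0.696, 0.797], [0.0, 0.0, 0.0, 1.0]] 366.8851864496787
[[-0.024, -0.984, 0.174, 0.313], [-1.0, 0.021, -0.014, 0.015], [0.01, -0.174, -0.985, 0.986], [0.0, 0.0, 0.0, 1.0]] 357.9611951007492
```

View pics/top0.png

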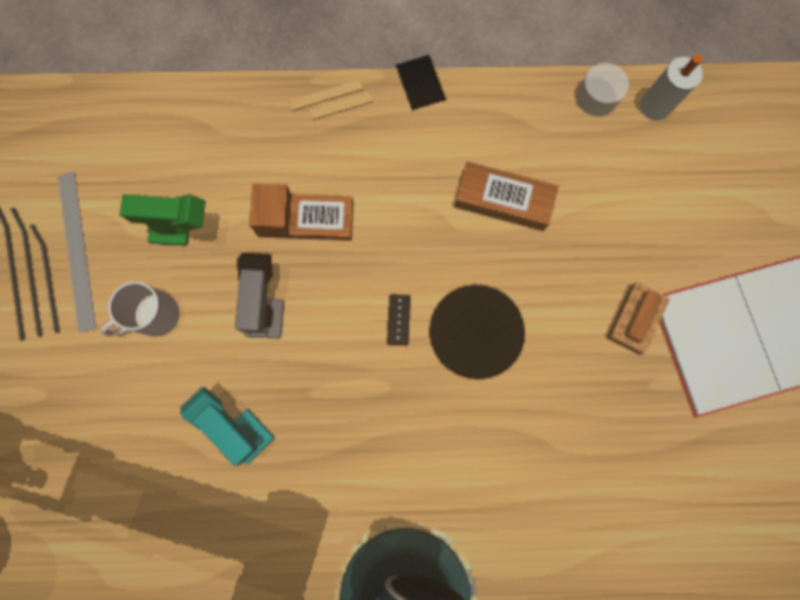

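View pics/scene0.png

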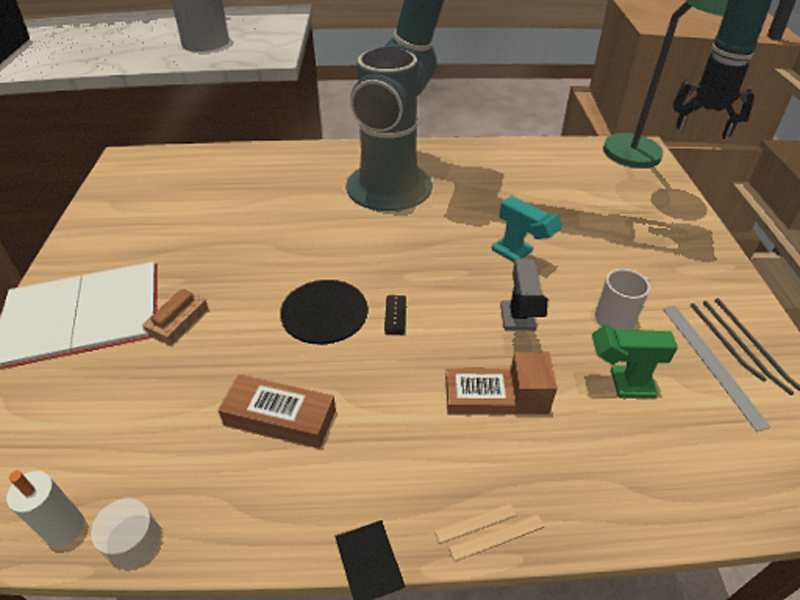

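Top view (800x600): the scanner candidates are the grey/black one at (255,295), green at (163,215) and teal at (227,427). I choose the grey/black one, as described. The heel block has its label at (321,214) and its tall end on the left. The billet is at (507,192), the pad at (477,331). The scene view agrees. Next I measure and take a close crop.

```bash
python3 - <<'E'
from h import *
s=snap('top'); im=s['pixels']; hsv=cv2.cvtColor(im,cv2.COLOR_RGB2HSV)
def comps(m,x0,y0,x1,y1,z,nm):
    mm=np.zeros_like(m); mm[y0:y1,x0:x1]=m[y0:y1,x0:x1]
    for c in cv2.findContours(mm,0,2)[0]:
        if cv2.contourArea(c)<60: continue
        r=cv2.minAreaRect(c); p=onz(s,cv2.boxPoints(r),z)
        e=[p[1]-p[0],p[2]-p[1]]
        print(nm,np.round(r[0],1),'c',np.round(p.mean(0),4),[(round(np.linalg.norm(v),4),round(np.degrees(np.arctan2(v[1],v[0])),1)) for v in e])
H,S,V=[hsv[...,i].astype(int) for i in range(3)]
comps(((S<95)&(V>60)).astype(np.uint8)*255,190,120,222,155,.028,'label')   # bars inside filled by outer contour
comps((V<70).astype(np.uint8)*255,265,170,345,250,.008,'pad')
comps(((S<60)&(V>75)).astype(np.uint8)*255,145,160,185,220,.121,'grey')
comps((V<70).astype(np.uint8)*255,145,155,185,220,.121,'nose')
comps((V<70).astype(np.uint8)*255,245,185,265,225,.02,'pickup')
comps(((H<10)&(S>130)).astype(np.uint8)*255,158,115,230,155,.0,'heel')
# tall-end top
c=im[150:225,140:190]; d=im[110:160,150:240]
cv2.imwrite('pics/c1.png',np.hstack([cv2.resize(c,(400,600),interpolation=2),cv2.resize(np.vstack([d]),(400,222),interpolation=2) if 0 else cv2.copyMakeBorder(cv2.resize(d,(400,222),interpolation=2),0,378,0,0,0)])[:,:,::-1])
E
```

```text
label [205. 137.] c [0.6466 0.1343 0.028 ] [(np.float64(0.084), np.float64(-91.1)), (np.float64(0.0525), np.float64(179.6))]
pad [304.8 212.3] c [ 0.4327 -0.1374  0.008 ] [(np.float64(0.1619), np.float64(-46.3)), (np.float64(0.1598), np.float64(-137.8))]
grey [166.3 193.7] c [0.4716 0.2174 0.121 ] [(np.float64(0.1039), np.float64(-3.6)), (np.float64(0.0701), np.float64(-96.5))]
nose [170.  200.5] c [0.4542 0.208  0.121 ] [(np.float64(0.0147), np.float64(-91.2)), (np.float64(0.0519), np.float64(-179.1))]
nose [163.  175.5] c [0.5171 0.2263 0.121 ] [(np.float64(0.0495), np.float64(-91.2)), (np.float64(0.0633), np.float64(-179.1))]
```

View pics/c1.png

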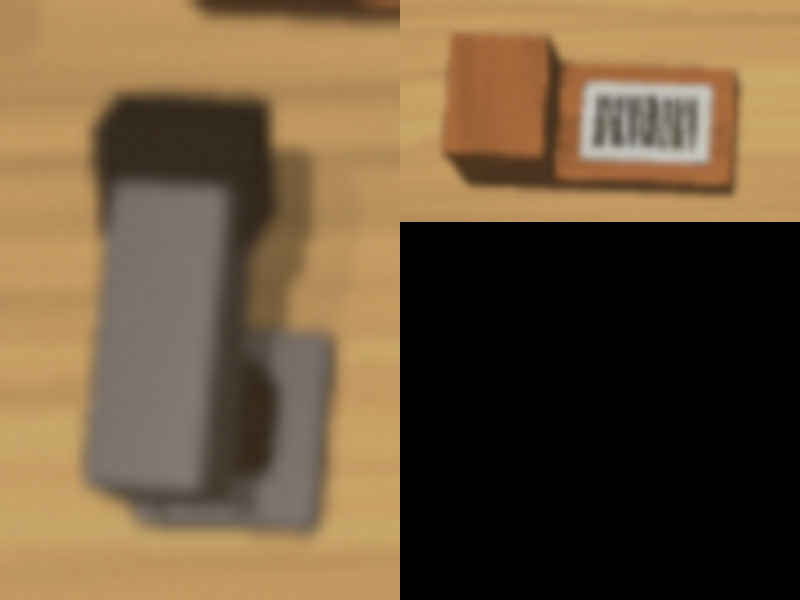

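The crop confirms the grey scanner: black nose up in the image (+x), foot at lower right. The lower half of the pasted crop shows the stepped heel block with its label. I'll use the head corners from the crop.

```bash
python3 - <<'E'
from h import *
s=snap('top')
f=lambda L:[((x+.5)/8-.5+140,(y+.5)/8-.5+150) for x,y in L]
h=onz(s,f([(113,182),(230,182),(207,490),(88,485)]),.121); ft=onz(s,f([(330,335),(315,530)]),.014)
print(np.round(h,4),np.round(ft,4))
for a,b in((3,0),(2,1)): v=h[b]-h[a]; print(np.linalg.norm(v),np.degrees(np.arctan2(v[1],v[0])))
v=ft[0]-ft[1];print(v,np.degrees(np.arctan2(v[1],v[0])))
x=bot.state(); print(x['tool_pos'],x['eef_rot'])
E
```

```text
[[0.5255 0.2494 0.121 ]
 [0.5247 0.2133 0.121 ]
 [0.4289 0.2186 0.121 ]
 [0.4313 0.2546 0.121 ]] [[0.4961 0.2026 0.014 ]
 [0.4287 0.2068 0.014 ]]
0.09435789014187762 -3.157871122128845
0.09593608579979154 -3.1297287604609125
[ 0.06736015 -0.00428373  0.        ] -3.6387936753421815
[0.18949653 0.64736223 0.23043595] [-1.34394321e-04  1.41928155e-01  9.89876700e-01 -7.07294515e-04]
```

Emit:
arm_command([
  {"tx": 25, "ty": -37, "tz": 10, "rz": 0.02},
  {"tx": 50, "ty": -75, "tz": 20, "rz": 0.04},
  {"tx": 75, "ty": -112, "tz": 30, "rz": 0.06},
  {"tx": 100, "ty": -150, "tz": 40, "rz": 0.08},
  {"tx": 125, "ty": -187, "tz": 40, "rz": 0.1},
  {"tx": 150, "ty": -225, "tz": 40, "rz": 0.12},
  {"tx": 175, "ty": -262, "tz": 40, "rz": 0.14},
  {"tx": 200, "ty": -300, "tz": 40, "rz": 0.16},
  {"tx": 225, "ty": -337, "tz": 40, "rz": 0.18},
  {"tx": 250, "ty": -375, "tz": 40, "rz": 0.2},
  {"tx": 270, "ty": -400, "tz": 40, "rz": 0.22},
  {"tx": 275, "ty": -412, "tz": 40, "rz": 0.227},
])

```text
validation failed for argument at $.co...
```

Emit:
arm_command([
  {"tx": 0},
  {"tx": 0},
  {"tx": 0},
])

```text
validation failed for argument at $.co...
```

```bash
python3 - <<'E'
from h import *
s=snap('wrist','w1.png'); print(np.round(s['world_from_camera'],3).tolist())
st=bot.state(); print(st['t'],st['tool_pos'],st['eef_rot'],st['joints'],st['ft_force'])
o=np.array([.4645,.2355,0]);h=np.radians(-3.3);X=np.array([np.cos(h),np.sin(h),0]);Y=np.array([-np.sin(h),np.cos(h),0])
P=[o+X*x+Y*y+[0,0,.121] for x in(-.036,.061) for y in(-.019,.019)]
print(proj(s,P).round(0).tolist())
E
```

```text
[[0.281, 0.913, 0.295, 0.114], [0.96, -0.267, -0.087, 0.671], [-0.001, 0.308, -0.952, 0.373], [0.0, 0.0, 0.0, 1.0]]
0.25 [0.18952775 0.64747157 0.23061768] [-9.13075545e-05  1.41905196e-01  9.89880093e-01 -5.54599844e-04] [ 1.24912435e+00  2.64346550e-01  1.60466749e+00 -1.89422876e-05
  1.27370260e+00 -3.68947325e-02] [ 0.67419772  1.10857234 -0.06631824]
[[-15.0, 449.0], [13.0, 444.0], [20.0, 496.0], [46.0, 491.0]]
```

View pics/w1.png

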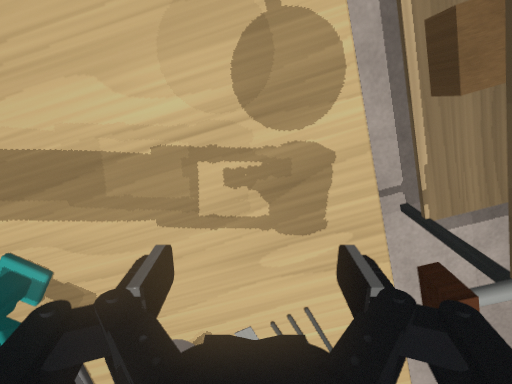

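The move was refused, so the arm still stands at the start: the wrist picture shows bare bench, with the teal look-alike at (15,290). I'll try again with every field filled in.

Emit:
arm_command([
  {"tx": 25, "ty": -37, "tz": 10, "rx": 0, "ry": 0, "rz": 0.02, "fingers": 85},
  {"tx": 50, "ty": -75, "tz": 20, "rx": 0, "ry": 0, "rz": 0.04, "fingers": 85},
  {"tx": 75, "ty": -112, "tz": 30, "rx": 0, "ry": 0, "rz": 0.06, "fingers": 85},
  {"tx": 100, "ty": -150, "tz": 40, "rx": 0, "ry": 0, "rz": 0.08, "fingers": 85},
  {"tx": 125, "ty": -187, "tz": 40, "rx": 0, "ry": 0, "rz": 0.1, "fingers": 85},
  {"tx": 150, "ty": -225, "tz": 40, "rx": 0, "ry": 0, "rz": 0.12, "fingers": 85},
  {"tx": 175, "ty": -262, "tz": 40, "rx": 0, "ry": 0, "rz": 0.14, "fingers": 85},
  {"tx": 200, "ty": -300, "tz": 40, "rx": 0, "ry": 0, "rz": 0.16, "fingers": 85},
  {"tx": 225, "ty": -337, "tz": 40, "rx": 0, "ry": 0, "rz": 0.18, "fingers": 85},
  {"tx": 250, "ty": -375, "tz": 40, "rx": 0, "ry": 0, "rz": 0.2, "fingers": 85},
  {"tx": 270, "ty": -400, "tz": 40, "rx": 0, "ry": 0, "rz": 0.22, "fingers": 85},
  {"tx": 275, "ty": -412, "tz": 40, "rx": 0, "ry": 0, "rz": 0.227, "fingers": 85},
], force=60)

```text
t: 1.25
tool_pos: [0.4656, 0.234, 0.2715]
eef_rot: [0.0, 0.028, 1.0, 0.0]
ft_force: [0.8, -0.0, -0.5]
width: 0.0849
grip_force: 0.0
```

```bash
python3 - <<'E'
from h import *
s=snap('wrist'); print(np.round(s['world_from_camera'],3).tolist())
st=bot.state(); print(st['t'],st['tool_pos'],st['eef_rot'],st['joints'],st['ft_force'])
o=np.array([.4645,.2355,0]);h=np.radians(-3.3);X=np.array([np.cos(h),np.sin(h),0]);Y=np.array([-np.sin(h),np.cos(h),0])
im=s['pixels'][:,:,::-1].copy()
for z,xs,ys in((.121,(-.036,.061),(-.019,.019)),(.014,(-.035,.035),(-.032,.032))):
    for p in proj(s,[o+X*x+Y*y+[0,0,z] for x in xs for y in ys]): cv2.circle(im,tuple(int(v) for v in p.round()),2,(0,0,255),-1)
cv2.imwrite('pics/w2.png',im)
E
```

```text
[[0.057, 0.95, 0.308, 0.387], [0.998, -0.055, -0.017, 0.239], [0.001, 0.309, -0.951, 0.414], [0.0, 0.0, 0.0, 1.0]]
1.3 [0.46926288 0.22770367 0.27147647] [ 0.00202167  0.03052843  0.99952814 -0.00272581] [ 0.40845049 -0.05270163  1.87803152 -0.00687713  1.31492561 -1.09954306] [ 2.29161443 -3.85640057 -0.75049576]
```

View pics/w2.png

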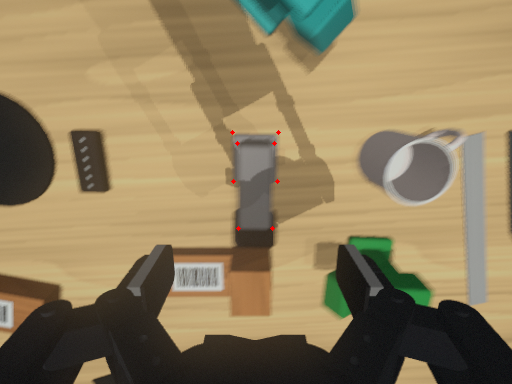

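The wrist view shows the grey scanner centred at (255,190), nose down in the image, heel block at (220,280), mug at (420,170). The arm was still settling, so I hold for a moment and crop again.

Emit:
arm_command([
  {"tx": 0, "ty": 0, "tz": 0, "rx": 0, "ry": 0, "rz": 0, "fingers": 85},
  {"tx": 0, "ty": 0, "tz": 0, "rx": 0, "ry": 0, "rz": 0, "fingers": 85},
  {"tx": 0, "ty": 0, "tz": 0, "rx": 0, "ry": 0, "rz": 0, "fingers": 85},
  {"tx": 0, "ty": 0, "tz": 0, "rx": 0, "ry": 0, "rz": 0, "fingers": 85},
])

```text
t: 1.63
tool_pos: [0.4639, 0.237, 0.2712]
eef_rot: [-0.0, 0.028, 1.0, 0.0]
ft_force: [0.1, 0.0, 0.7]
width: 0.0852
grip_force: 0.0
```

```bash
python3 - <<'E'
from h import *
s=snap('wrist'); print(np.round(s['world_from_camera'],3).tolist())
st=bot.state(); print(st['t'],st['tool_pos'],st['eef_rot'],st['ft_force'])
o=np.array([.4645,.2355,0]);h=np.radians(-3.3);X=np.array([np.cos(h),np.sin(h),0]);Y=np.array([-np.sin(h),np.cos(h),0])
im=cv2.resize(s['pixels'][110:260,160:300,::-1],(560,600),interpolation=2)
for z,xs,ys,c in((.121,(-.036,.061),(-.019,.019),(0,0,255)),(.014,(-.035,.035),(-.032,.032),(0,255,0))):
    for p in proj(s,[o+X*x+Y*y+[0,0,z] for x in xs for y in ys]): cv2.circle(im,tuple(int(v) for v in ((p-[160,110]+.5)*4-.5).round()),3,c,-1)
cv2.imwrite('pics/w3.png',im)
E
```

```text
[[0.056, 0.95, 0.307, 0.385], [0.998, -0.054, -0.016, 0.242], [0.001, 0.307, -0.952, 0.414], [0.0, 0.0, 0.0, 1.0]]
1.6833 [0.46383693 0.23710125 0.27118972] [-1.75119824e-04  2.77458445e-02  9.99614991e-01  8.24567653e-05] [-0.49134884  0.21943285  0.40727095]
```

View pics/w3.png

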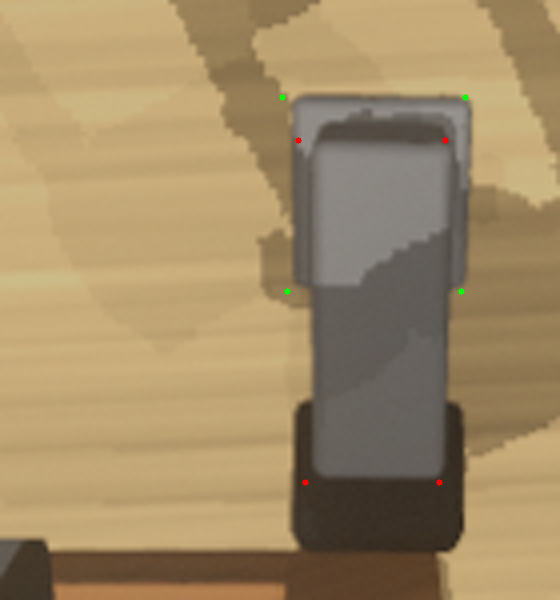

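The settled crop shows the scanner about 2 mm further to +y than the top-camera estimate and turned about 0.5° more. Both are small. I descend astride the head.

Emit:
arm_command([
  {"tx": 0, "ty": 1, "tz": -20, "rx": 0, "ry": 0, "rz": -0.01, "fingers": 85},
  {"tx": 0, "ty": 1, "tz": -45, "rx": 0, "ry": 0, "rz": -0.01, "fingers": 85},
  {"tx": 0, "ty": 1, "tz": -70, "rx": 0, "ry": 0, "rz": -0.01, "fingers": 85},
  {"tx": 0, "ty": 1, "tz": -95, "rx": 0, "ry": 0, "rz": -0.01, "fingers": 85},
  {"tx": 0, "ty": 1, "tz": -120, "rx": 0, "ry": 0, "rz": -0.01, "fingers": 85},
  {"tx": 0, "ty": 1, "tz": -140, "rx": 0, "ry": 0, "rz": -0.01, "fingers": 85},
  {"tx": 0, "ty": 1, "tz": -155, "rx": 0, "ry": 0, "rz": -0.01, "fingers": 85},
  {"tx": 0, "ty": 1, "tz": -170, "rx": 0, "ry": 0, "rz": -0.01, "fingers": 85},
  {"tx": 0, "ty": 1, "tz": -182, "rx": 0, "ry": 0, "rz": -0.01, "fingers": 85},
  {"tx": 0, "ty": 1, "tz": -191, "rx": 0, "ry": 0, "rz": -0.01, "fingers": 85},
  {"tx": 0, "ty": 1, "tz": -191, "rx": 0, "ry": 0, "rz": -0.01, "fingers": 85},
  {"tx": 0, "ty": 1, "tz": -191, "rx": 0, "ry": 0, "rz": -0.01, "fingers": 85},
])

```text
t: 2.68
tool_pos: [0.4643, 0.2372, 0.0801]
eef_rot: [-0.0, 0.033, 0.999, -0.0]
ft_force: [0.2, 0.3, 0.7]
width: 0.0853
grip_force: 0.0
```

Emit:
arm_command([
  {"tx": 0, "ty": 0, "tz": 0, "rx": 0, "ry": 0, "rz": 0, "fingers": 60},
  {"tx": 0, "ty": 0, "tz": 0, "rx": 0, "ry": 0, "rz": 0, "fingers": 50},
  {"tx": 0, "ty": 0, "tz": 0, "rx": 0, "ry": 0, "rz": 0, "fingers": 45},
  {"tx": 0, "ty": 0, "tz": 0, "rx": 0, "ry": 0, "rz": 0, "fingers": 42},
  {"tx": 0, "ty": 0, "tz": 0, "rx": 0, "ry": 0, "rz": 0, "fingers": 38},
  {"tx": 0, "ty": 0, "tz": 0, "rx": 0, "ry": 0, "rz": 0, "fingers": 30},
  {"tx": 0, "ty": 0, "tz": 0, "rx": 0, "ry": 0, "rz": 0, "fingers": 30},
  {"tx": 0, "ty": 0, "tz": 0, "rx": 0, "ry": 0, "rz": 0, "fingers": 30},
], force=60)

```text
t: 3.35
tool_pos: [0.4652, 0.2371, 0.081]
eef_rot: [0.001, 0.034, 0.999, 0.0]
ft_force: [-0.5, 0.4, 4.9]
width: 0.0378
grip_force: 60.9
```

Gripped at 37.8 mm and 61 N. Lift, and measure the label from both fixed cameras.

Emit:
arm_command([
  {"tx": 0, "ty": 0, "tz": 4, "rx": 0, "ry": 0, "rz": 0, "fingers": 30},
  {"tx": 0, "ty": 0, "tz": 12, "rx": 0, "ry": 0, "rz": 0, "fingers": 30},
  {"tx": 0, "ty": 0, "tz": 24, "rx": 0, "ry": 0, "rz": 0, "fingers": 30},
  {"tx": 0, "ty": 0, "tz": 40, "rx": 0, "ry": 0, "rz": 0, "fingers": 30},
  {"tx": 0, "ty": 0, "tz": 60, "rx": 0, "ry": 0, "rz": 0, "fingers": 30},
  {"tx": 0, "ty": 0, "tz": 80, "rx": 0, "ry": 0, "rz": 0, "fingers": 30},
  {"tx": 0, "ty": 0, "tz": 100, "rx": 0, "ry": 0, "rz": 0, "fingers": 30},
  {"tx": 0, "ty": 0, "tz": 115, "rx": 0, "ry": 0, "rz": 0, "fingers": 30},
  {"tx": 0, "ty": 0, "tz": 120, "rx": 0, "ry": 0, "rz": 0, "fingers": 30},
  {"tx": 0, "ty": 0, "tz": 120, "rx": 0, "ry": 0, "rz": 0, "fingers": 30},
  {"tx": 0, "ty": 0, "tz": 120, "rx": 0, "ry": 0, "rz": 0, "fingers": 30},
])

```text
t: 4.27
tool_pos: [0.4644, 0.2367, 0.2001]
eef_rot: [-0.0, 0.034, 0.999, -0.0]
ft_force: [0.8, 0.5, -3.3]
width: 0.0369
grip_force: 60.3
```

```bash
python3 - <<'E'
from h import *
d=np.load('s0.npz')
for n,k,roi in(('scene','a',(280,230,330,260)),('top','b',(188,122,226,155))):
    s=snap(n,n+'1.png'); im=d[k]; h=cv2.cvtColor(im,cv2.COLOR_RGB2HSV).astype(int)
    x0,y0,x1,y1=roi; m=np.zeros(im.shape[:2],np.uint8)
    m[y0:y1,x0:x1]=(((h[...,1]<80)&(h[...,2]>110))*255)[y0:y1,x0:x1]
    c=max(cv2.findContours(m,0,2)[0],key=cv2.contourArea); hull=cv2.convexHull(c)
    P=onz(s,hull.reshape(-1,2),.028)[:,:2]
    r=cv2.minAreaRect((P*1000).astype(np.float32)); print(n,cv2.contourArea(c),r)
    if n=='top':
        for y in(175,205,215): pass
m=(cv2.cvtColor(d['b'],cv2.COLOR_RGB2HSV)[...,2]<70).astype(np.uint8); mm=m*0; mm[170:260,265:345]=m[170:260,265:345]
c=max(cv2.findContours(mm,0,2)[0],key=cv2.contourArea)
P=onz(s,c.reshape(-1,2),.008)[:,:2]; print('pad top',cv2.minEnclosingCircle((P*1000).astype(np.float32)))
s=snap('scene'); m=(cv2.cvtColor(d['a'],cv2.COLOR_RGB2HSV)[...,2]<70).astype(np.uint8); mm=m*0; mm[165:230,170:241]=m[165:230,170:241]
c=max(cv2.findContours(mm,0,2)[0],key=cv2.contourArea)
P=onz(s,c.reshape(-1,2),.008)[:,:2]; print('pad scene',cv2.minEnclosingCircle((P*1000).astype(np.float32)))
w=snap('wrist')
o=cv2.resize(np.hstack([w['pixels'][:,:,::-1]]),(512,384)); cv2.imwrite('pics/w4.png',o)
st=bot.state(); print(st['t'],st['tool_pos'],st['eef_rot'],st['joints'],st['ft_force'],st['torque'])
E
```

```text
scene 448.0 ((645.5284423828125, 134.67398071289062), (81.04936981201172, 48.76521301269531), 87.30274963378906)
top 470.0 ((646.1653442382812, 134.43353271484375), (81.05854797363281, 51.38359069824219), 86.0162124633789)
pad top ((432.62396240234375, -138.03175354003906), 81.1545181274414)
pad scene ((438.8900451660156, -138.8969268798828), 86.3198013305664)
4.4667 [0.4636807  0.23635856 0.19869136] [-1.30472299e-03  3.38991945e-02  9.99424197e-01 -6.45625525e-04] [ 4.23554803e-01 -3.78037642e-03  1.96619992e+00 -6.44442249e-06
  1.18208455e+00 -1.07942762e+00] [-0.09107881  0.69528102 -2.3203361 ] [ 0.04322839  0.06206049 -0.0228261 ]
```

View pics/w4.png

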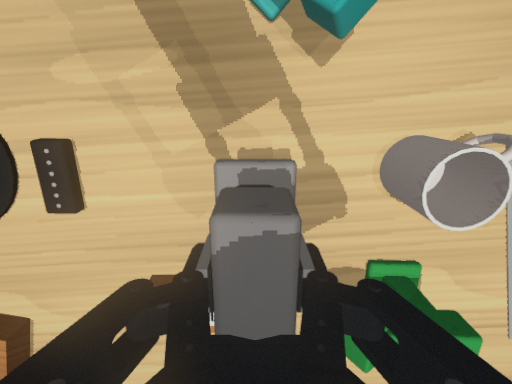

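The scanner hangs straight in the gripper: head at columns 211–300 and foot at 215–296, both symmetric. The label centre is about (646, 134.5) mm and its long axis about 87° from world x. I'll aim with the beam normal to the label, which needs a 35° nose-down tilt. First the shift, then the tilt.

Emit:
arm_command([
  {"tx": 8, "ty": -7, "tz": 5, "rx": 0, "ry": 0, "rz": 0.005, "fingers": 30},
  {"tx": 24, "ty": -20, "tz": 10, "rx": 0, "ry": 0, "rz": 0.01, "fingers": 30},
  {"tx": 42, "ty": -36, "tz": 10, "rx": 0, "ry": 0, "rz": 0.015, "fingers": 30},
  {"tx": 60, "ty": -51, "tz": 10, "rx": 0, "ry": 0, "rz": 0.015, "fingers": 30},
  {"tx": 78, "ty": -66, "tz": 10, "rx": 0, "ry": 0, "rz": 0.015, "fingers": 30},
  {"tx": 94, "ty": -80, "tz": 10, "rx": 0, "ry": 0, "rz": 0.015, "fingers": 30},
  {"tx": 106, "ty": -90, "tz": 10, "rx": 0, "ry": 0, "rz": 0.015, "fingers": 30},
  {"tx": 113, "ty": -96, "tz": 10, "rx": 0, "ry": 0, "rz": 0.015, "fingers": 30},
  {"tx": 115, "ty": -98, "tz": 10, "rx": 0, "ry": 0, "rz": 0.015, "fingers": 30},
  {"tx": 115, "ty": -98, "tz": 10, "rx": 0, "ry": 0, "rz": 0.015, "fingers": 30},
])

```text
t: 5.3
tool_pos: [0.5798, 0.1384, 0.21]
eef_rot: [-0.0, 0.027, 1.0, 0.0]
ft_force: [-0.2, -0.5, -2.9]
width: 0.0374
grip_force: 60.5
```

Emit:
arm_command([
  {"tx": 0, "ty": 0, "tz": 0, "rx": 0.003, "ry": 0.06, "rz": 0, "fingers": 30},
  {"tx": 0, "ty": 0, "tz": 0, "rx": 0.007, "ry": 0.13, "rz": 0, "fingers": 30},
  {"tx": 0, "ty": 0, "tz": 0, "rx": 0.011, "ry": 0.2, "rz": 0, "fingers": 30},
  {"tx": 0, "ty": 0, "tz": 0, "rx": 0.014, "ry": 0.27, "rz": 0, "fingers": 30},
  {"tx": 0, "ty": 0, "tz": 0, "rx": 0.018, "ry": 0.34, "rz": 0, "fingers": 30},
  {"tx": 0, "ty": 0, "tz": 0, "rx": 0.022, "ry": 0.41, "rz": 0, "fingers": 30},
  {"tx": 0, "ty": 0, "tz": 0, "rx": 0.025, "ry": 0.48, "rz": 0, "fingers": 30},
  {"tx": 0, "ty": 0, "tz": 0, "rx": 0.029, "ry": 0.55, "rz": 0, "fingers": 30},
  {"tx": 0, "ty": 0, "tz": 0, "rx": 0.031, "ry": 0.59, "rz": 0, "fingers": 30},
  {"tx": 0, "ty": 0, "tz": 0, "rx": 0.032, "ry": 0.61, "rz": 0, "fingers": 30},
  {"tx": 0, "ty": 0, "tz": 0, "rx": 0.032, "ry": 0.61, "rz": 0, "fingers": 30},
  {"tx": 0, "ty": 0, "tz": 0, "rx": 0.032, "ry": 0.61, "rz": 0, "fingers": 30},
])

```text
t: 6.3
tool_pos: [0.5794, 0.1394, 0.2101]
eef_rot: [-0.3, 0.025, 0.953, 0.008]
ft_force: [-0.1, 0.4, -2.0]
width: 0.0375
grip_force: 60.6
```

```bash
python3 - <<'E'
from h import *
from scipy.spatial.transform import Rotation as Ro
s=snap('scene');t=snap('top')
st=bot.state(); q=np.array(st['eef_rot']); R=Ro.from_quat(q[[1,2,3,0]]).as_matrix()
X,Y,Z=-R[:,0],R[:,1],-R[:,2]   # scanner axes
if X[0]<0: X=-X;Y=-Y
print(st['t'],st['tool_pos'],st['joints'].round(2) if hasattr(st['joints'],'round') else st['joints'],X,Y,Z)
o=np.array(st['tool_pos'])-.001*X-.0805*Z; S=lambda x,y,z:o+X*x+Y*y+Z*z
W=S(.078,0,.088); b=X*np.cos(np.radians(55))-Z*np.sin(np.radians(55)); k=(.028-W[2])/b[2]
print('win',W,'beam',b,'hit',W+k*b,'dist',k)
def crop(s,c,w,h):
    im=s['pixels'][:,:,::-1]; x0,y0=c; f=4
    r=cv2.resize(im[y0:y0+h,x0:x0+w],None,fx=f,fy=f,interpolation=2)
    for P,col in [(S(x,y,z),(0,0,255)) for x,z in((-.036,.121),(.061,.121)) for y in(-.019,.019)]+[(S(x,y,0),(0,255,0)) for x in(-.035,.035) for y in(-.032,.032)]+[(W,(255,0,255)),(W+k*b,(255,0,0))]:
        p=(proj(s,P)[0]-c+.5)*f-.5; cv2.circle(r,tuple(int(v) for v in p.round()),2,col,-1)
    return r
cv2.imwrite('pics/aim.png',np.vstack([crop(s,(250,130),130,75),crop(t,(150,90),130,75)]))
E
```

```text
6.4 [0.57944373 0.13925376 0.21099334] [ 0.13  0.53  1.4   0.11  1.82 -1.39] [ 0.81904648 -0.04263272 -0.57214099] [5.20312832e-02 9.98645453e-01 7.17748584e-05] [ 0.57136294 -0.02982802  0.82015528]
win [0.64679553 0.13574733 0.17308965] beam [ 1.75264322e-03 -1.94438650e-05 -9.99998464e-01] hit [0.64704982 0.13574451 0.028     ] dist 0.1450898701763804
```

View pics/aim.png

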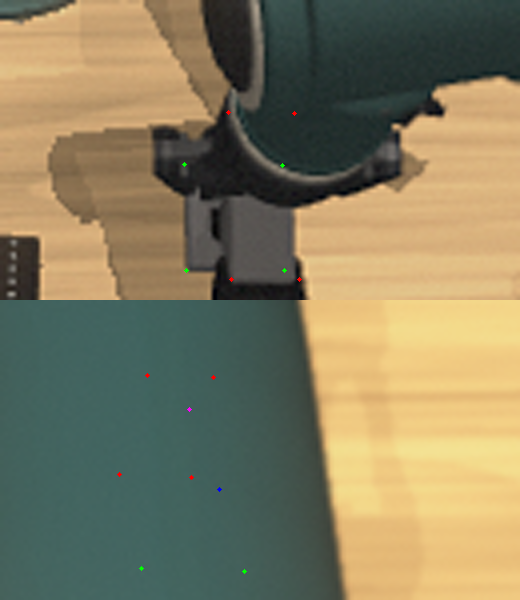

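The scene crop shows the scanner tilted as intended, with foot and head close to the projected marks and within the calibration error. Distance is 145 mm, so I lower by 15 mm, settle, and hold for over 3 s.

Emit:
arm_command([
  {"tx": 0, "ty": 0, "tz": -3, "rx": 0, "ry": 0, "rz": 0, "fingers": 30},
  {"tx": -1, "ty": -1, "tz": -6, "rx": 0, "ry": 0, "rz": 0, "fingers": 30},
  {"tx": -1, "ty": -1, "tz": -10, "rx": 0, "ry": 0, "rz": 0, "fingers": 30},
  {"tx": -1, "ty": -1, "tz": -13, "rx": 0, "ry": 0, "rz": 0, "fingers": 30},
  {"tx": -1, "ty": -1, "tz": -15, "rx": 0, "ry": 0, "rz": 0, "fingers": 30},
  {"tx": -1, "ty": -1, "tz": -15, "rx": 0, "ry": 0, "rz": 0, "fingers": 30},
  {"tx": -1, "ty": -1, "tz": -15, "rx": 0, "ry": 0, "rz": 0, "fingers": 30},
  {"tx": -1, "ty": -1, "tz": -15, "rx": 0, "ry": 0, "rz": 0, "fingers": 30},
  {"tx": -1, "ty": -1, "tz": -15, "rx": 0, "ry": 0, "rz": 0, "fingers": 30},
  {"tx": -1, "ty": -1, "tz": -15, "rx": 0, "ry": 0, "rz": 0, "fingers": 30},
  {"tx": -1, "ty": -1, "tz": -15, "rx": 0, "ry": 0, "rz": 0, "fingers": 30},
])

```text
t: 7.32
tool_pos: [0.5788, 0.1378, 0.1954]
eef_rot: [-0.3, 0.025, 0.953, 0.008]
ft_force: [0.0, 0.0, -2.0]
width: 0.0371
grip_force: 60.6
```

```bash
python3 - <<'E'
from h import *
s=snap('scene'); w=snap('wrist')
cv2.imwrite('pics/aim2.png',np.vstack([cv2.resize(s['pixels'][150:270,250:390,::-1],(420,360),interpolation=2),cv2.resize(w['pixels'][:,:,::-1],(420,240),interpolation=cv2.INTER_AREA)]))
st=bot.state(); print(st['t'],st['tool_pos'],st['eef_rot'])
print(proj(s,[[.646,.1345,.158],[.646,.1345,.028]]),proj(w,[.646,.1345,.028]))
E
```

```text
7.4167 [0.57873159 0.13781222 0.19539324] [-0.30047313  0.02517107  0.95342584  0.00784088]
[[312.52994832 213.01281936]
 [307.03296634 246.53665278]] [[254.13814342 328.53479559]]
```

View pics/aim2.png

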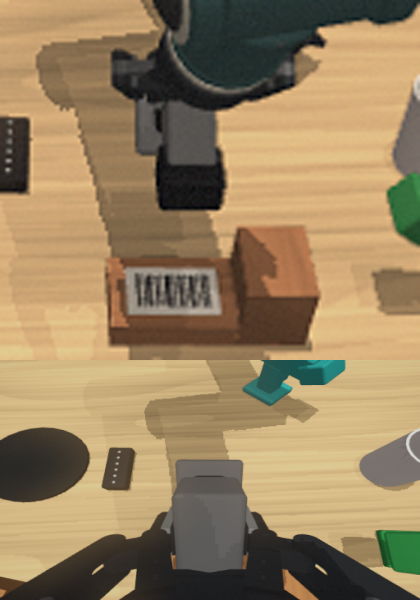

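The nose is at (191,180) in the crop. The window is predicted at (187,189), above the label centre at (171,290), and nothing is touched. Hold still.

Emit:
arm_command([
  {"tx": 0, "ty": 0, "tz": 0, "rx": 0, "ry": 0, "rz": 0, "fingers": 30},
  {"tx": 0, "ty": 0, "tz": 0, "rx": 0, "ry": 0, "rz": 0, "fingers": 30},
  {"tx": 0, "ty": 0, "tz": 0, "rx": 0, "ry": 0, "rz": 0, "fingers": 30},
  {"tx": 0, "ty": 0, "tz": 0, "rx": 0, "ry": 0, "rz": 0, "fingers": 30},
  {"tx": 0, "ty": 0, "tz": 0, "rx": 0, "ry": 0, "rz": 0, "fingers": 30},
  {"tx": 0, "ty": 0, "tz": 0, "rx": 0, "ry": 0, "rz": 0, "fingers": 30},
  {"tx": 0, "ty": 0, "tz": 0, "rx": 0, "ry": 0, "rz": 0, "fingers": 30},
  {"tx": 0, "ty": 0, "tz": 0, "rx": 0, "ry": 0, "rz": 0, "fingers": 30},
  {"tx": 0, "ty": 0, "tz": 0, "rx": 0, "ry": 0, "rz": 0, "fingers": 30},
  {"tx": 0, "ty": 0, "tz": 0, "rx": 0, "ry": 0, "rz": 0, "fingers": 30},
  {"tx": 0, "ty": 0, "tz": 0, "rx": 0, "ry": 0, "rz": 0, "fingers": 30},
  {"tx": 0, "ty": 0, "tz": 0, "rx": 0, "ry": 0, "rz": 0, "fingers": 30},
])

```text
t: 8.42
tool_pos: [0.5787, 0.1378, 0.1953]
eef_rot: [-0.301, 0.025, 0.953, 0.008]
ft_force: [-0.1, 0.8, -2.1]
width: 0.0369
grip_force: 60.6
```

Emit:
arm_command([
  {"tx": 0, "ty": 0, "tz": 0, "rx": 0, "ry": 0, "rz": 0, "fingers": 30},
  {"tx": 0, "ty": 0, "tz": 0, "rx": 0, "ry": 0, "rz": 0, "fingers": 30},
  {"tx": 0, "ty": 0, "tz": 0, "rx": 0, "ry": 0, "rz": 0, "fingers": 30},
  {"tx": 0, "ty": 0, "tz": 0, "rx": 0, "ry": 0, "rz": 0, "fingers": 30},
  {"tx": 0, "ty": 0, "tz": 0, "rx": 0, "ry": 0, "rz": 0, "fingers": 30},
  {"tx": 0, "ty": 0, "tz": 0, "rx": 0, "ry": 0, "rz": 0, "fingers": 30},
  {"tx": 0, "ty": 0, "tz": 0, "rx": 0, "ry": 0, "rz": 0, "fingers": 30},
  {"tx": 0, "ty": 0, "tz": 0, "rx": 0, "ry": 0, "rz": 0, "fingers": 30},
  {"tx": 0, "ty": 0, "tz": 0, "rx": 0, "ry": 0, "rz": 0, "fingers": 30},
  {"tx": 0, "ty": 0, "tz": 0, "rx": 0, "ry": 0, "rz": 0, "fingers": 30},
  {"tx": 0, "ty": 0, "tz": 0, "rx": 0, "ry": 0, "rz": 0, "fingers": 30},
  {"tx": 0, "ty": 0, "tz": 0, "rx": 0, "ry": 0, "rz": 0, "fingers": 30},
])

```text
t: 9.42
tool_pos: [0.5787, 0.1378, 0.1953]
eef_rot: [-0.301, 0.025, 0.953, 0.008]
ft_force: [-0.1, -0.3, -2.7]
width: 0.0376
grip_force: 60.6
```

Emit:
arm_command([
  {"tx": 0, "ty": 0, "tz": 0, "rx": 0, "ry": 0, "rz": 0, "fingers": 30},
  {"tx": 0, "ty": 0, "tz": 0, "rx": 0, "ry": 0, "rz": 0, "fingers": 30},
  {"tx": 0, "ty": 0, "tz": 0, "rx": 0, "ry": 0, "rz": 0, "fingers": 30},
  {"tx": 0, "ty": 0, "tz": 0, "rx": 0, "ry": 0, "rz": 0, "fingers": 30},
  {"tx": 0, "ty": 0, "tz": 0, "rx": 0, "ry": 0, "rz": 0, "fingers": 30},
  {"tx": 0, "ty": 0, "tz": 0, "rx": 0, "ry": 0, "rz": 0, "fingers": 30},
  {"tx": 0, "ty": 0, "tz": 0, "rx": 0, "ry": 0, "rz": 0, "fingers": 30},
  {"tx": 0, "ty": 0, "tz": 0, "rx": 0, "ry": 0, "rz": 0, "fingers": 30},
  {"tx": 0, "ty": 0, "tz": 0, "rx": 0, "ry": 0, "rz": 0, "fingers": 30},
  {"tx": 0, "ty": 0, "tz": 0, "rx": 0, "ry": 0, "rz": 0, "fingers": 30},
  {"tx": 0, "ty": 0, "tz": 0, "rx": 0, "ry": 0, "rz": 0, "fingers": 30},
  {"tx": 0, "ty": 0, "tz": 0, "rx": 0, "ry": 0, "rz": 0, "fingers": 30},
])

```text
t: 10.42
tool_pos: [0.5787, 0.1378, 0.1953]
eef_rot: [-0.301, 0.025, 0.953, 0.008]
ft_force: [0.2, -0.4, -2.6]
width: 0.0374
grip_force: 60.6
```

Emit:
arm_command([
  {"tx": 0, "ty": 0, "tz": 3, "rx": -0.003, "ry": -0.05, "rz": 0, "fingers": 30},
  {"tx": 0, "ty": 0, "tz": 8, "rx": -0.006, "ry": -0.11, "rz": 0, "fingers": 30},
  {"tx": -4, "ty": 0, "tz": 14, "rx": -0.01, "ry": -0.18, "rz": 0, "fingers": 30},
  {"tx": -10, "ty": 0, "tz": 18, "rx": -0.014, "ry": -0.26, "rz": 0, "fingers": 30},
  {"tx": -18, "ty": 0, "tz": 20, "rx": -0.018, "ry": -0.34, "rz": 0, "fingers": 30},
  {"tx": -26, "ty": -4, "tz": 20, "rx": -0.022, "ry": -0.42, "rz": 0, "fingers": 30},
  {"tx": -34, "ty": -10, "tz": 20, "rx": -0.026, "ry": -0.5, "rz": 0, "fingers": 30},
  {"tx": -42, "ty": -18, "tz": 20, "rx": -0.029, "ry": -0.56, "rz": 0, "fingers": 30},
  {"tx": -48, "ty": -28, "tz": 20, "rx": -0.031, "ry": -0.59, "rz": 0, "fingers": 30},
  {"tx": -52, "ty": -34, "tz": 20, "rx": -0.032, "ry": -0.61, "rz": 0, "fingers": 30},
  {"tx": -54, "ty": -38, "tz": 20, "rx": -0.032, "ry": -0.61, "rz": 0, "fingers": 30},
  {"tx": -54, "ty": -38, "tz": 20, "rx": -0.032, "ry": -0.61, "rz": 0, "fingers": 30},
])

```text
t: 11.42
tool_pos: [0.5241, 0.0992, 0.2155]
eef_rot: [-0.0, 0.027, 1.0, -0.0]
ft_force: [0.8, 0.6, -2.8]
width: 0.0375
grip_force: 60.5
```

Emit:
arm_command([
  {"tx": -4, "ty": -10, "tz": 0, "rx": 0, "ry": 0, "rz": 0, "fingers": 30},
  {"tx": -11, "ty": -30, "tz": 0, "rx": 0, "ry": 0, "rz": 0, "fingers": 30},
  {"tx": -20, "ty": -55, "tz": 0, "rx": 0, "ry": 0, "rz": 0, "fingers": 30},
  {"tx": -30, "ty": -82, "tz": 0, "rx": 0, "ry": 0, "rz": 0, "fingers": 30},
  {"tx": -41, "ty": -110, "tz": 0, "rx": 0, "ry": 0, "rz": 0, "fingers": 30},
  {"tx": -51, "ty": -138, "tz": 0, "rx": 0, "ry": 0, "rz": 0, "fingers": 30},
  {"tx": -62, "ty": -166, "tz": 0, "rx": 0, "ry": 0, "rz": 0, "fingers": 30},
  {"tx": -71, "ty": -192, "tz": 0, "rx": 0, "ry": 0, "rz": 0, "fingers": 30},
  {"tx": -79, "ty": -213, "tz": 0, "rx": 0, "ry": 0, "rz": 0, "fingers": 30},
  {"tx": -85, "ty": -228, "tz": 0, "rx": 0, "ry": 0, "rz": 0, "fingers": 30},
  {"tx": -88, "ty": -237, "tz": 0, "rx": 0, "ry": 0, "rz": 0, "fingers": 30},
  {"tx": -88, "ty": -237, "tz": 0, "rx": 0, "ry": 0, "rz": 0, "fingers": 30},
])

```text
t: 12.42
tool_pos: [0.4365, -0.1391, 0.2152]
eef_rot: [-0.0, 0.028, 1.0, -0.0]
ft_force: [0.5, -0.5, -2.5]
width: 0.0373
grip_force: 60.9
```

Emit:
arm_command([
  {"tx": 0, "ty": 0, "tz": -8, "rx": 0, "ry": 0, "rz": 0, "fingers": 30},
  {"tx": 0, "ty": 0, "tz": -20, "rx": 0, "ry": 0, "rz": 0, "fingers": 30},
  {"tx": 0, "ty": 0, "tz": -35, "rx": 0, "ry": 0, "rz": 0, "fingers": 30},
  {"tx": 0, "ty": 0, "tz": -50, "rx": 0, "ry": 0, "rz": 0, "fingers": 30},
  {"tx": 0, "ty": 0, "tz": -65, "rx": 0, "ry": 0, "rz": 0, "fingers": 30},
  {"tx": 0, "ty": 0, "tz": -78, "rx": 0, "ry": 0, "rz": 0, "fingers": 30},
  {"tx": 0, "ty": 0, "tz": -88, "rx": 0, "ry": 0, "rz": 0, "fingers": 30},
  {"tx": 0, "ty": 0, "tz": -94, "rx": 0, "ry": 0, "rz": 0, "fingers": 30},
  {"tx": 0, "ty": 0, "tz": -98, "rx": 0, "ry": 0, "rz": 0, "fingers": 30},
  {"tx": 0, "ty": 0, "tz": -100, "rx": 0, "ry": 0, "rz": 0, "fingers": 30},
  {"tx": 0, "ty": 0, "tz": -100, "rx": 0, "ry": 0, "rz": 0, "fingers": 30},
])

```text
t: 13.33
tool_pos: [0.4368, -0.137, 0.1151]
eef_rot: [-0.0, 0.026, 1.0, 0.0]
ft_force: [-0.5, -0.6, -2.4]
width: 0.0375
grip_force: 60.9
```

```bash
python3 - <<'E'
from h import *
s=snap('scene'); w=snap('wrist')
cv2.imwrite('pics/pl.png',np.vstack([cv2.resize(s['pixels'][130:250,150:290,::-1],(420,360),interpolation=2),cv2.resize(w['pixels'][:,:,::-1],(320,240),interpolation=cv2.INTER_AREA)[:,:].copy() if 0 else cv2.copyMakeBorder(cv2.resize(w['pixels'][:,:,::-1],(320,240),interpolation=cv2.INTER_AREA),0,0,50,50,0)]))
st=bot.state(); print(st['t'],st['tool_pos'],st['eef_rot'],st['ft_force'])
E
```

```text
13.4333 [ 0.43725846 -0.13734965  0.11590527] [ 6.03039292e-04  2.63570076e-02  9.99652394e-01 -1.90500247e-04] [-0.09216818 -0.48114899 -2.33911087]
```

View pics/pl.png

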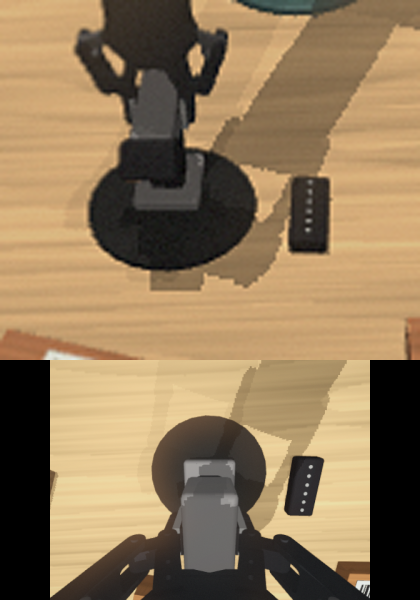

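The foot hangs over the pad near its middle in both views: scene crop foot (168,185) in pad (172,208). Lower slowly, watching the force.

Emit:
arm_command([
  {"tx": 0, "ty": 0, "tz": -4, "rx": 0, "ry": 0, "rz": 0, "fingers": 30},
  {"tx": 0, "ty": 0, "tz": -9, "rx": 0, "ry": 0, "rz": 0, "fingers": 30},
  {"tx": 0, "ty": 0, "tz": -14, "rx": 0, "ry": 0, "rz": 0, "fingers": 30},
  {"tx": 0, "ty": 0, "tz": -18, "rx": 0, "ry": 0, "rz": 0, "fingers": 30},
  {"tx": 0, "ty": 0, "tz": -21, "rx": 0, "ry": 0, "rz": 0, "fingers": 30},
  {"tx": 0, "ty": 0, "tz": -23, "rx": 0, "ry": 0, "rz": 0, "fingers": 30},
  {"tx": 0, "ty": 0, "tz": -24, "rx": 0, "ry": 0, "rz": 0, "fingers": 30},
  {"tx": 0, "ty": 0, "tz": -25, "rx": 0, "ry": 0, "rz": 0, "fingers": 30},
  {"tx": 0, "ty": 0, "tz": -25, "rx": 0, "ry": 0, "rz": 0, "fingers": 30},
  {"tx": 0, "ty": 0, "tz": -25, "rx": 0, "ry": 0, "rz": 0, "fingers": 30},
  {"tx": 0, "ty": 0, "tz": -25, "rx": 0, "ry": 0, "rz": 0, "fingers": 30},
])

```text
t: 14.35
tool_pos: [0.4368, -0.1373, 0.0905]
eef_rot: [0.0, 0.026, 1.0, -0.0]
ft_force: [0.9, -1.1, -2.9]
width: 0.0371
grip_force: 60.9
```

Emit:
arm_command([
  {"tx": 0, "ty": 0, "tz": -0.5, "rx": 0, "ry": 0, "rz": 0, "fingers": 30},
  {"tx": 0, "ty": 0, "tz": -1, "rx": 0, "ry": 0, "rz": 0, "fingers": 30},
  {"tx": 0, "ty": 0, "tz": -1, "rx": 0, "ry": 0, "rz": 0, "fingers": 30},
  {"tx": 0, "ty": 0, "tz": -1, "rx": 0, "ry": 0, "rz": 0, "fingers": 30},
])

```text
t: 14.68
tool_pos: [0.4366, -0.1372, 0.0893]
eef_rot: [0.0, 0.026, 1.0, -0.0]
ft_force: [0.3, 0.6, -2.3]
width: 0.0369
grip_force: 60.9
```

Emit:
arm_command([
  {"tx": 0, "ty": 0, "tz": -0.5, "rx": 0, "ry": 0, "rz": 0, "fingers": 30},
  {"tx": 0, "ty": 0, "tz": -0.8, "rx": 0, "ry": 0, "rz": 0, "fingers": 30},
  {"tx": 0, "ty": 0, "tz": -0.8, "rx": 0, "ry": 0, "rz": 0, "fingers": 30},
  {"tx": 0, "ty": 0, "tz": -0.8, "rx": 0, "ry": 0, "rz": 0, "fingers": 30},
])

```text
t: 15.02
tool_pos: [0.4368, -0.1372, 0.089]
eef_rot: [0.0, 0.026, 1.0, -0.0]
ft_force: [-2.2, 0.8, 5.2]
width: 0.0375
grip_force: 61.6
```

The force rose from -2.3 to +5.2 N, so the foot is on the pad. Release slowly.

Emit:
arm_command([
  {"tx": 0, "ty": 0, "tz": 0.2, "rx": 0, "ry": 0, "rz": 0, "fingers": 36},
  {"tx": 0, "ty": 0, "tz": 0.2, "rx": 0, "ry": 0, "rz": 0, "fingers": 38},
  {"tx": 0, "ty": 0, "tz": 0.2, "rx": 0, "ry": 0, "rz": 0, "fingers": 40},
  {"tx": 0, "ty": 0, "tz": 0.2, "rx": 0, "ry": 0, "rz": 0, "fingers": 43},
  {"tx": 0, "ty": 0, "tz": 0.2, "rx": 0, "ry": 0, "rz": 0, "fingers": 48},
  {"tx": 0, "ty": 0, "tz": 0.2, "rx": 0, "ry": 0, "rz": 0, "fingers": 55},
  {"tx": 0, "ty": 0, "tz": 0.2, "rx": 0, "ry": 0, "rz": 0, "fingers": 65},
  {"tx": 0, "ty": 0, "tz": 0.2, "rx": 0, "ry": 0, "rz": 0, "fingers": 75},
  {"tx": 0, "ty": 0, "tz": 0.2, "rx": 0, "ry": 0, "rz": 0, "fingers": 80},
  {"tx": 0, "ty": 0, "tz": 0.2, "rx": 0, "ry": 0, "rz": 0, "fingers": 80},
], force=20)

```text
t: 15.85
tool_pos: [0.4367, -0.1372, 0.0887]
eef_rot: [0.0, 0.026, 1.0, -0.0]
ft_force: [-0.0, 0.7, 0.1]
width: 0.0796
grip_force: 0.0
```

Emit:
arm_command([
  {"tx": 0, "ty": 0, "tz": 5, "rx": 0, "ry": 0, "rz": 0, "fingers": 80},
  {"tx": 0, "ty": 0, "tz": 15, "rx": 0, "ry": 0, "rz": 0, "fingers": 80},
  {"tx": 0, "ty": 0, "tz": 30, "rx": 0, "ry": 0, "rz": 0, "fingers": 80},
  {"tx": 0, "ty": 0, "tz": 50, "rx": 0, "ry": 0, "rz": 0, "fingers": 80},
  {"tx": 0, "ty": 0, "tz": 75, "rx": 0, "ry": 0, "rz": 0, "fingers": 80},
  {"tx": 0, "ty": 0, "tz": 100, "rx": 0, "ry": 0, "rz": 0, "fingers": 80},
  {"tx": 0, "ty": 0, "tz": 125, "rx": 0, "ry": 0, "rz": 0, "fingers": 80},
  {"tx": 0, "ty": 0, "tz": 145, "rx": 0, "ry": 0, "rz": 0, "fingers": 80},
  {"tx": 0, "ty": 0, "tz": 158, "rx": 0, "ry": 0, "rz": 0, "fingers": 80},
  {"tx": 0, "ty": 0, "tz": 160, "rx": 0, "ry": 0, "rz": 0, "fingers": 80},
  {"tx": 0, "ty": 0, "tz": 160, "rx": 0, "ry": 0, "rz": 0, "fingers": 80},
  {"tx": 0, "ty": 0, "tz": 160, "rx": 0, "ry": 0, "rz": 0, "fingers": 80},
])

```text
t: 16.85
tool_pos: [0.4363, -0.137, 0.2483]
eef_rot: [-0.0, 0.026, 1.0, 0.0]
ft_force: [-0.3, -0.3, -0.3]
width: 0.08
grip_force: 0.0
```

```bash
python3 - <<'E'
from h import *
w=snap('wrist'); s=snap('scene')
cv2.imwrite('pics/end.png',np.hstack([cv2.resize(s['pixels'][:,:,::-1],(400,300),interpolation=cv2.INTER_AREA),cv2.resize(w['pixels'][:,:,::-1],(400,300),interpolation=cv2.INTER_AREA)]))
d=np.load('s0.npz')['a']; df=cv2.absdiff(d,s['pixels'])
for n,(x0,y0,x1,y1) in dict(heel=(280,220,360,270),billet=(138,238,216,288),pickup=(244,186,262,216),mug=(380,170,418,210),sand=(90,182,135,222)).items(): print(n,df[y0:y1,x0:x1].mean().round(1))
print(bot.state()['t'])
E
```

```text
heel 4.7
billet 3.3
pickup 8.8
mug 3.2
sand 3.2
16.95
```

View pics/end.png

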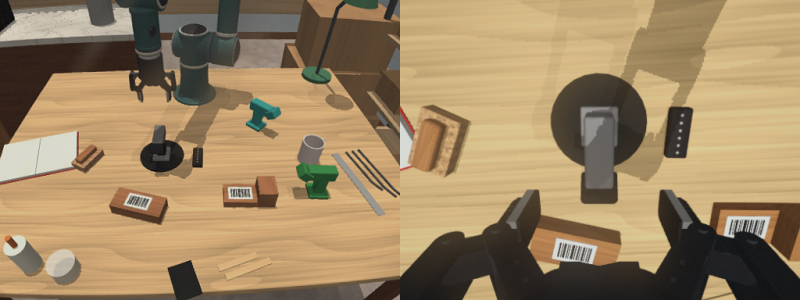

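The scanner stands upright on the pad, at (162,152) in the scene view and centred at (599,120) in the wrist view. The gripper is clear and the other objects are undisturbed. I hand it in.

```bash
python3 -c "from workcell import bot; print(bot.hand_in())"
```

```text
the job is handed in; nothing more can be done
None
```

I aimed the scanner at the heel block's label from about 13 cm, square to it, and held it steady for over 3 s. It now stands released and upright on the pad, the other things were not moved, and the job is handed in (about 17 s used; no verdict returned).

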